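# Shift the bench gearbox selector into the marked gear

### The arm

A 6-joint arm with a two-finger parallel gripper is mounted at the origin on the work surface. World frame = base frame: x ahead of the robot, y to its left, z up, the work surface at z = 0. Lengths are in m, angles in degrees, forces in N, time in s.
With the tool pointing down it reaches from about 0.375 to 0.9 m from the base axis. Payload 3.1 kg.
Tool frame: the origin (TCP) lies at the very end of the fingers, on their centre line; the grasp point (between the pads) lies 19 mm behind it; z points along the fingers, y is the direction in which the jaws open and shut (so a half turn about z gives the same grasp; the last joint's range is limited). The gripper opens to 87 mm and grips with 3 to 60 N. Pads are 19 mm wide; open, the fingers measure 117 mm over their backs; the gripper's body (75 mm by 190 mm) begins 51 mm behind the grasp point.
Start: joints at [-75.716, 30.224, 82.088, -0, 67.689, -10.227], TCP at [0.259, -0.569, 0.223] pointing down, gripper open.
Joint ranges: [-176.69, 176.69], [-43.24, 126.21], [12.49, 139.97], [-82, 262], [0, 151.66], [-163.58, 163.58]. Speed limits (degrees/s): [159.86, 159.86, 180, 180, 180, 180].

### API

Orientations are given as a 3x3 rotation matrix whose columns are the frame's x, y, z axes.
In Python, from rig import telemetry, viewer, ticket gives the robot as it stands. The module is installed in compiled form; this text tells all that it offers.
- The arm moves only by the shell command python3 -m inch 'ROWS'. ROWS is JSON, a list of rows, each an object of numbers: "tx", "ty", "tz": the shift along the world's x, y, z in cm; "spin": the turn about the world's z in rad; "gripper": the closure, from -1 (fully open) to 1 (shut). In form: [{"tx": .., "ty": .., "tz": .., "spin": .., "gripper": ..}, ...]. A call has exactly 10 rows; each row is the pose to reach, as a shift and turn from the pose commanded when the call began; what a row does not reach only later rows make up. A row lasts 1/10 s, in which the tool goes at most 50 mm and 8.59 degrees, less where a joint would pass 70% of its speed; a pose out of reach is approached as far as the arm can. A call with a gripper value outside its range is refused whole. The fingers move at their own pace and stop on an object; the grip force is fixed at half the most. Time passes only in rows, so rows that repeat a pose let the fingers close, or fill a call up. It gives the time, the measured TCP pose, the force and the opening at its end, in the units of the state.
- telemetry.read_state(): the state, without advancing time (a new reading comes with each control period).
- viewer.capture(name): name is "side" or "top"; returns a dict with "image" (480x640x3 uint8, blue, green, red), "depth" (480x640 float32, m along the optical axis (not along the pixel's ray), 0 where there is no reading), "camera_matrix" (3x3 intrinsics, pixels), "dist" ([k1, k2, p1, p2, k3] as OpenCV has them; the pictures are not rectified), "xyz" and "rotation" of the camera in the world. Camera axes: x right, y up, looking along -z (the intrinsics and any distortion apply to the point x, -y, -z); pixel columns grow to the right and rows downward; lengths in m; the calibration is good to about 2 mm. A picture is of the moment at which its call begins.
- ticket.hand_in(): hands the job in, once; it reports no verdict.
The state is a dict: "time_s": time; "joint_positions": joint angles; "qvel": joint speeds; "tau": joint torques, N m; "position": TCP position; "tcp_rot": TCP orientation; "force": force on the tool from outside, world axes, zero at the start; "moment": the same for the moment, N m; "opening": opening from 0.0 (shut) to 1.0 (fully open).
Only numpy, scipy, OpenCV 4.12 (cv2) and the standard library are available. Lean on these libraries where they do the work, as an engineer would, in place of code of your own. Each camera call takes 0.05 s, during which the arm holds its last target.

### The job

Push the gear lever of the shifter on the bench through its gate into the corner slot that has the headed pin standing at its end, until it is fully home there, and leave it there. Push only, with the fingertips or the outside of the fingers: do not take the lever between the fingers, do not run it into any of the other three corner slots on the way, and leave the bearing, the grease jar and the wrench where they lie.

Things in the scene. Friction and masses are not known exactly. Their poses are not given: they have to be found in the camera images.
- shifter: gated gear shifter bolted to the bench: cast aluminium box, flange 150 x 140 mm, with a bare steel gate plate 140 (x) x 130 (y) mm on top. Origin: centre of the underside, on the bench; z up, x along the slots, y along the cross channel. A steel selector rod sticks out 50 mm, low, on the +x side. Its place and yaw (within 0.5 rad) differ each time; it does not move
- gate_mid (a point): middle of the gate, on the plate's top face, 110 mm above the bench; axes as the shifter. The plate is 8 mm thick. A straight cross channel 16 mm wide along y joins three tracks at y = -32, 0 and +32 mm; each has a slot to +x and one to -x: six slots 15 mm wide, end walls 36 mm from the middle. The teeth between slots have round noses on the channel side
- knob (a point): centre of the lever's black ball knob, 40 mm diameter, 185 mm from the pivot; z axis up along the lever. The shank is a steel rod, 11 mm diameter, from the pivot to the knob. The pivot is on the shifter's axis, 15 mm above the bench: the knob is 200 mm above the bench when upright; home in a corner slot it is about 53 mm (x) and 59 mm (y) from the middle and 182 mm above the bench
- lever_gate (a point): point on the lever's centre line 100 mm from the pivot, close to the plate's top face: it shows where in the gate the lever is (home in a corner slot: about 29 mm from the middle in x and 32 mm in y)
- lever_along (a joint): lean of the lever along the slots, rad: 0 in the cross channel, positive towards the shifter's +x, about +-0.29 with the lever home in a corner slot. It starts anywhere in the middle track, in either slot or between. The lever stays where it is left; dry friction of 0.45 N m, a push of 2 to 3 N at the knob moves it
- lever_cross (a joint): lean of the lever across the tracks, rad: 0 in the middle track, positive towards the shifter's +y, about +-0.34 in the outer tracks. Same friction. It can change only in the cross channel (lever_along within about 0.03 rad of 0)
- marker_foot (a point): foot of the marker pin: a dark steel pin with a wide round head, 25 mm high, head 23 mm diameter, standing on the plate, fixed. It marks the slot to select; its origin is the centre of its foot on the plate's top face, on the centre line of a corner slot, 18 mm beyond that slot's end wall (wall at 36 mm from the plate's middle). It may be at any of the four corner slots
- screw1_foot (a point): a small low round screw head, 9 mm diameter and 3 mm high, at one of the other three corner slots; its origin is the centre of its foot on the plate's top face, on the centre line of a corner slot, 18 mm beyond that slot's end wall (wall at 36 mm from the plate's middle)
- screw2_foot (a point): a small low round screw head, 9 mm diameter and 3 mm high, at one of the other three corner slots; its origin is the centre of its foot on the plate's top face, on the centre line of a corner slot, 18 mm beyond that slot's end wall (wall at 36 mm from the plate's middle)
- screw3_foot (a point): a small low round screw head, 9 mm diameter and 3 mm high, at one of the other three corner slots; its origin is the centre of its foot on the plate's top face, on the centre line of a corner slot, 18 mm beyond that slot's end wall (wall at 36 mm from the plate's middle)
- bearing: bystander: loose steel bearing ring lying flat, 70 mm outside, 35 mm hole, 18 mm high; origin at the centre of its underside
- grease: bystander: loose white jar with black cap, 60 mm diameter, 85 mm high; origin at the centre of its underside
- wrench: bystander: loose steel wrench lying flat, 180 mm long along its x axis; origin under its middle
There are look-alikes about, which are no part of the job. Of the things that look like the shifter, the smaller one is meant.

How it is judged:
By the outcome, as a careful person would: the job done as asked, in the order asked, and still so for the second after the job is handed in, with the robot touching nothing.
It also fails if it takes over 58 s, if anything falls off the work surface, if the arm or the gripper's body presses on something with over 40 N, if the wrist force passes 120 N, or if a joint passes its speed limit or range.

## Working session

There is one attempt and no reset: what is moved stays moved. The work goes in short steps, Python scripts to look and compute and a shell command to move; the robot and the scene stay as the last step left them, time stands still between calls to the robot, and variables do not carry over. Pictures are saved under pics/ and viewed, and the job is handed in when it is done.

```bash
mkdir -p pics
cat > h.py <<'E'
import numpy as np, cv2, pickle
from rig import telemetry, viewer, ticket
def cap(n):
    d=viewer.capture(n); pickle.dump(d,open(f'{n}.pkl','wb')); return d
def load(n): return pickle.load(open(f'{n}.pkl','rb'))
def ray(d,u,v):
    K=np.array(d['camera_matrix'],float); D=np.array(d['dist'],float)
    p=cv2.undistortPoints(np.array([[[u,v]]],float),K,D)[0,0]
    R=np.array(d['rotation']); r=R@np.array([p[0],-p[1],-1.0])
    return np.array(d['xyz'],float),r
def onplane(d,u,v,z):
    o,r=ray(d,u,v); t=(z-o[2])/r[2]; return o+t*r
def depthpt(d,u,v):
    o,r=ray(d,u,v); return o+r*d['depth'][int(round(v)),int(round(u))]
def proj(d,P):
    K=np.array(d['camera_matrix'],float); D=np.array(d['dist'],float)
    R=np.array(d['rotation']); q=R.T@(np.array(P,float)-np.array(d['xyz'],float))
    c=np.array([q[0],-q[1],-q[2]])
    return cv2.projectPoints(c.reshape(1,1,3),np.zeros(3),np.zeros(3),K,D)[0].ravel()
E
python3 - <<'E'
from h import *
s=telemetry.read_state()
print(s['time_s'],s['position'],s['tcp_rot'],s['opening'],s['force'])
for n in ['side','top']:
    d=cap(n); cv2.imwrite(f'pics/{n}0.png',d['image']); print(n,d['xyz'],d['rotation'],d['camera_matrix'],d['dist'])
E
```

```text
0.0 [ 0.2591332  -0.56792232  0.22157955] [[ 9.09887272e-01  4.14855252e-01 -5.21751738e-04]
 [ 4.14855377e-01 -9.09884867e-01  2.13189530e-03]
 [ 4.09693949e-04 -2.15623591e-03 -9.99997591e-01]] 0.9993762985164596 [ 0.50098195 -0.74106567  0.02267264]
side [0.03047542 0.6225583  0.98902565] [[-0.80257238  0.43305    -0.410299  ]
 [-0.59654765 -0.57923681  0.55553184]
 [ 0.00291278  0.69061741  0.72321443]] [[624.4849591    0.         320.70817297]
 [  0.         624.4849591  226.62996777]
 [  0.           0.           1.        ]] [0.054093 0.       0.       0.       0.      ]
top [ 0.37992577 -0.05093412  1.37558672] [[ 0.0174746   0.99569639 -0.09101282]
 [-0.99978518  0.01638621 -0.01269221]
 [-0.01114623  0.09121506  0.99576884]] [[609.2375909    0.         317.71164305]
 [  0.         609.2375909  239.43705694]
 [  0.           0.           1.        ]] [-0.03542842  0.          0.          0.          0.        ]
```

View pics/side0.png

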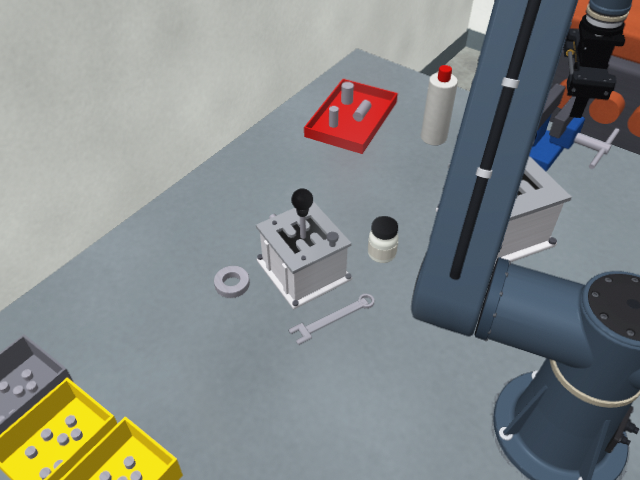

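View pics/top0.png

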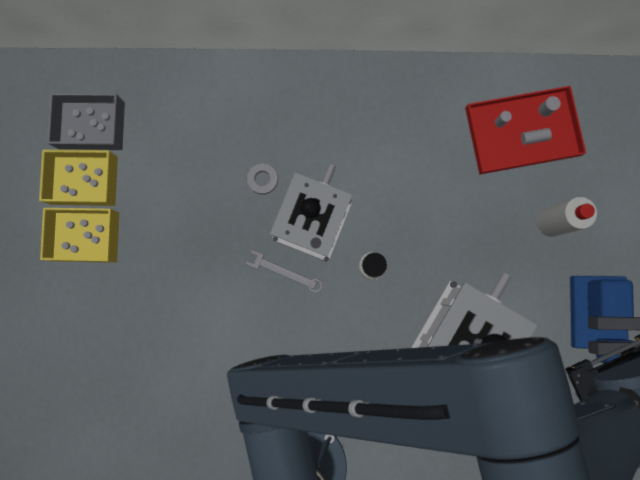

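Two shifter-like boxes show up. One is at top (312,216) / side (303,250). The other is at top (480,320) / side (530,210), partly behind the arm, and looks clearly larger. I'll confirm with enlarged crops and measure both plates.

Run:
```python
from h import *
t=load('top'); s=load('side')
a=cv2.resize(t['image'][150:290,235:395],None,fx=5,fy=4.2857,interpolation=cv2.INTER_CUBIC)
a=cv2.resize(t['image'][160:280,240:400],(800,600),interpolation=cv2.INTER_CUBIC)
cv2.imwrite('pics/topcrop.png',a)
b=cv2.resize(s['image'][180:312,235:411],(800,600),interpolation=cv2.INTER_CUBIC)
cv2.imwrite('pics/sidecrop.png',b)
for p in [(330,235),(500,310),(440,310),(280,225),(345,200)]:
    print(p,depthpt(t,*p))
```

```text
(330, 235) [ 0.50527272 -0.06028204  0.11047553]
(500, 310) [ 0.35607045 -0.40526348  0.13957884]
(440, 310) [ 0.35167135 -0.30673233  0.01966237]
(280, 225) [0.52486132 0.04478349 0.10799677]
(345, 200) [ 0.57963443 -0.09060164  0.1098755 ]
```

View pics/topcrop.png

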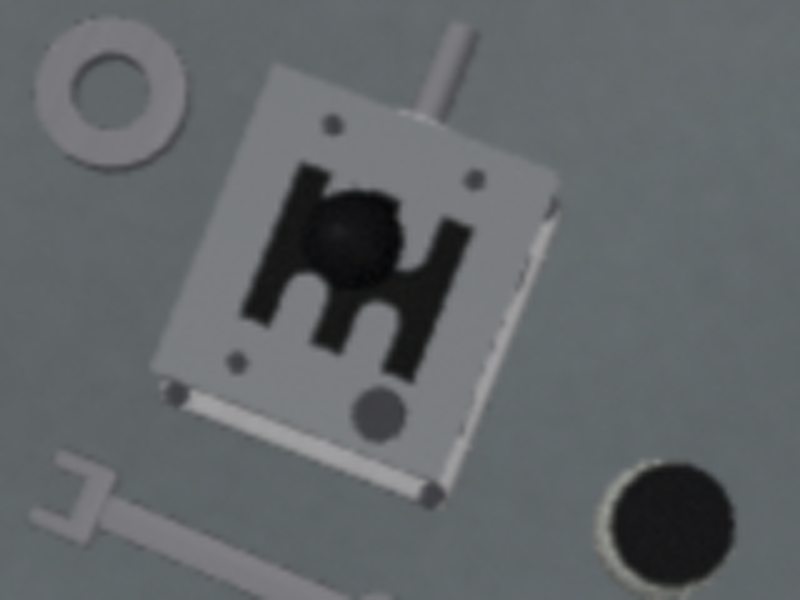

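View pics/sidecrop.png

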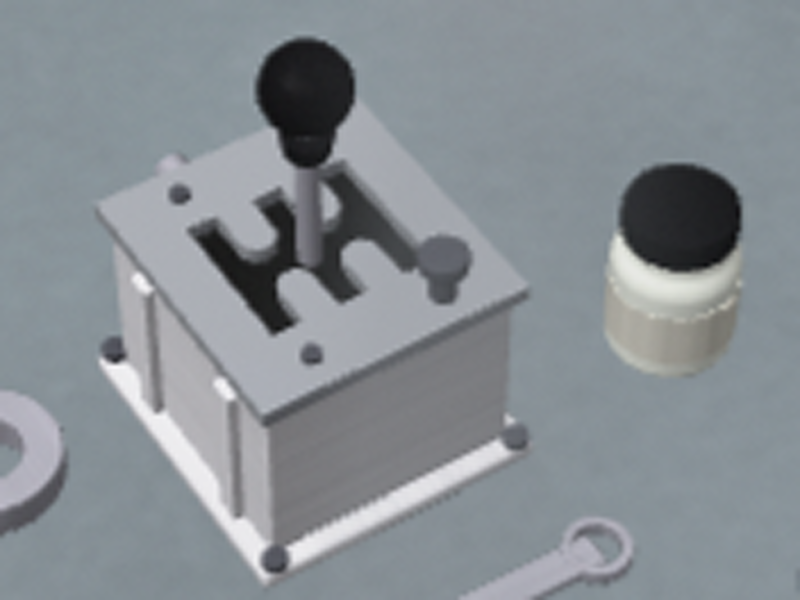

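```bash
cat > meas.py <<'E'
from h import *
t=load('top'); s=load('side')
def tc(u,v): return 240+u/5-0.4, 160+v/5-0.4
def sc(u,v): return 235+u*176/800-0.4, 180+v*132/600-0.4
z=0.113
A=onplane(t,*tc(332,125),z); B=onplane(t,*tc(475,180),z); C=onplane(t,*tc(236,362),z); M=onplane(t,*tc(379,414),0.135)
if __name__=='__main__':
    print('top screws',A,B,C,'marker',M)
    print(np.linalg.norm((A-B)[:2]),np.linalg.norm((A-C)[:2]), 'expected 64,108')
    ctr=(B+C)[:2]/2; print('ctr BC',ctr,'ctr AM',(A+M)[:2]/2)
    ex=(A-C)[:2]; print('yaw AC',np.degrees(np.arctan2(ex[1],ex[0])))
    ex=(B-M)[:2]; print('yaw BM',np.degrees(np.arctan2(ex[1],ex[0])))
    ey=(A-B)[:2]; print('yaw AB',np.degrees(np.arctan2(-ey[0],ey[1])))
    for n,p,zz in [('A',(179,194),.113),('C',(312,353),.113),('M',(444,252),.135)]:
        print('side',n,onplane(s,*sc(*p),zz))
    for nm,(d,roi) in {'top':(t,(300,195,330,225)),'side':(s,(285,180,320,216))}.items():
        im=d['image']; x0,y0,x1,y1=roi
        g=im[y0:y1,x0:x1].max(axis=2); 
    # knob rays
    o1,r1=ray(t,*tc(352,240)); o2,r2=ray(s,*sc(306,87))
    r1/=np.linalg.norm(r1); r2/=np.linalg.norm(r2)
    w=np.linalg.lstsq(np.array([r1,-r2]).T,o2-o1,rcond=None)[0]
    p1=o1+w[0]*r1;p2=o2+w[1]*r2; print('knob',p1,p2,(p1+p2)/2)
E
python3 meas.py
```

```text
top screws [ 0.61052147 -0.00823248  0.113     ] [ 0.58810844 -0.06860481  0.113     ] [0.50983332 0.02987493 0.113     ] marker [ 0.48715601 -0.03050277  0.135     ]
0.06439846083164719 0.10765815461363266 expected 64,108
ctr BC [ 0.54897088 -0.01936494] ctr AM [ 0.54883874 -0.01936763]
yaw AC -20.730133815144054
yaw BM -20.677792571161323
yaw AB -20.36727886618347
side A [ 0.60750504 -0.00517235  0.113     ]
side C [0.50658321 0.03198531 0.113     ]
side M [ 0.48473155 -0.02896719  0.135     ]
knob [ 0.54954273 -0.01981432  0.19888961] [ 0.54838186 -0.02052063  0.19870359] [ 0.54896229 -0.02016747  0.1987966 ]
```

Both views agree that the target is the smaller box at top (312,216). Its plate top is at 0.110 m, against 0.140 m for the look-alike, and the screw spacing comes out at 64.4 × 107.7 mm where 64 × 108 is expected. The headed pin is at the −x/−y corner, and the knob at (0.549,−0.020,0.199) stands upright in neutral. I'll close the fingers, rise and turn first.

```bash
python3 -m inch '[{"tz":2,"spin":0.08,"gripper":1},{"tz":4,"spin":0.16,"gripper":1},{"tz":6,"spin":0.24,"gripper":1},{"tz":8,"spin":0.32,"gripper":1},{"tz":10,"spin":0.40,"gripper":1},{"tz":12,"spin":0.48,"gripper":1},{"tz":14,"spin":0.56,"gripper":1},{"tz":14,"spin":0.64,"gripper":1},{"tz":14,"spin":0.72,"gripper":1},{"tz":14,"spin":0.784,"gripper":1}]'
```

```text
invalid input at $[0]: expected keys tx, ty, tz, spin, gripper
```

Run:
```python
from h import *
t=load('top'); s=load('side')
im=t['image']
# bottle cap height, larger shifter knob? 
for p in [(585,211),(556,222),(374,265)]: print(p,depthpt(t,*p))
st=telemetry.read_state(); R=st['tcp_rot']
print(st['time_s'],st['position'],np.degrees(np.arctan2(R[1][0],R[0][0])),st['opening'],st['force'],st['joint_positions'])
c=np.array([0.549,-0.0194]); a=np.radians(-20.6); ex=np.array([np.cos(a),np.sin(a)]); ey=np.array([-ex[1],ex[0]])
for xy in [(0,60),(0,-29.5),(0,-20),(50,-20),(50,-59),(-18,-59)]:
    w=c+ex*xy[0]/1000+ey*xy[1]/1000; print(xy,w,'delta cm',(w-np.array(st['position'])[:2])*100)
```

```text
(585, 211) [ 0.55112614 -0.55471252  0.20347327]
(556, 222) [ 0.37992577 -0.05093412  1.37558672]
(374, 265) [ 0.44561708 -0.1548333   0.0825124 ]
0.1 [ 0.25913745 -0.56800986  0.22167131] 24.510739390288883 0.999308842301086 [-0.67869887  0.19265668 -0.24905974] [-7.57169973e+01  3.02726585e+01  8.21506107e+01 -1.48921749e-03
  6.76886588e+01 -1.02271878e+01]
(0, 60) [0.5701105  0.03676357] delta cm [31.09730518 60.47734344]
(0, -29.5) [ 0.53862067 -0.04701376] delta cm [27.94832243 52.09961059]
(0, -20) [ 0.54196317 -0.03812119] delta cm [28.28257199 52.98886715]
(50, -20) [ 0.58876614 -0.05571327] delta cm [32.96286967 51.22965891]
(50, -59) [ 0.57504432 -0.0922196 ] delta cm [31.59068724 47.57902672]
(-18, -59) [ 0.51139227 -0.06829436] delta cm [25.2254824  49.97154993]
```

All five keys are required in every row.

```bash
python3 -m inch '[{"tx":0,"ty":0,"tz":2,"spin":0.08,"gripper":1},{"tx":0,"ty":0,"tz":4,"spin":0.16,"gripper":1},{"tx":0,"ty":0,"tz":6,"spin":0.24,"gripper":1},{"tx":0,"ty":0,"tz":8,"spin":0.32,"gripper":1},{"tx":0,"ty":0,"tz":10,"spin":0.40,"gripper":1},{"tx":0,"ty":0,"tz":12,"spin":0.48,"gripper":1},{"tx":0,"ty":0,"tz":14,"spin":0.56,"gripper":1},{"tx":0,"ty":0,"tz":14,"spin":0.64,"gripper":1},{"tx":0,"ty":0,"tz":14,"spin":0.72,"gripper":1},{"tx":0,"ty":0,"tz":14,"spin":0.784,"gripper":1}]'
```

```text
time_s: 1.1
position: [0.2592, -0.5683, 0.3622]
tcp_rot: [[0.349, 0.937, -0.0], [0.937, -0.349, 0.001], [0.001, -0.001, -1.0]]
force: [-0.4, 0.3, -0.5]
opening: 0.172
```

```bash
python3 -m inch '[{"tx":1,"ty":2,"tz":0,"spin":0,"gripper":1},{"tx":2.5,"ty":5,"tz":0,"spin":0,"gripper":1},{"tx":4,"ty":8,"tz":0,"spin":0,"gripper":1},{"tx":5.8,"ty":11.5,"tz":0,"spin":0,"gripper":1},{"tx":7.6,"ty":15,"tz":0,"spin":0,"gripper":1},{"tx":9.4,"ty":18.5,"tz":0,"spin":0,"gripper":1},{"tx":11.2,"ty":22,"tz":0,"spin":0,"gripper":1},{"tx":13,"ty":25.5,"tz":0,"spin":0,"gripper":1},{"tx":14.8,"ty":29,"tz":0,"spin":0,"gripper":1},{"tx":16.6,"ty":32.5,"tz":0,"spin":0,"gripper":1}]'
python3 -m inch '[{"tx":1.8,"ty":3.5,"tz":0,"spin":0,"gripper":1},{"tx":3.6,"ty":7,"tz":0,"spin":0,"gripper":1},{"tx":5.4,"ty":10.5,"tz":0,"spin":0,"gripper":1},{"tx":7.2,"ty":14,"tz":0,"spin":0,"gripper":1},{"tx":9,"ty":17.5,"tz":0,"spin":0,"gripper":1},{"tx":10.8,"ty":21,"tz":0,"spin":0,"gripper":1},{"tx":12.3,"ty":24,"tz":0,"spin":0,"gripper":1},{"tx":13.5,"ty":26.5,"tz":0,"spin":0,"gripper":1},{"tx":14.3,"ty":27.8,"tz":0,"spin":0,"gripper":1},{"tx":14.5,"ty":28,"tz":0,"spin":0,"gripper":1}]'
python3 - <<'E'
from h import *
for n in ['side','top']:
    d=cap(n); cv2.imwrite(f'pics/{n}1.png',d['image'])
st=telemetry.read_state(); R=np.array(st['tcp_rot'])
print(st['time_s'],st['position'],np.degrees(np.arctan2(R[1][0],R[0][0])),st['opening'],st['force'])
E
```

```text
time_s: 2.1
position: [0.4256, -0.2419, 0.3622]
tcp_rot: [[0.352, 0.936, -0.0], [0.936, -0.352, 0.001], [0.0, -0.001, -1.0]]
force: [0.3, -1.4, -0.3]
opening: 0.006
time_s: 3.1
position: [0.5706, 0.0375, 0.362]
tcp_rot: [[0.349, 0.937, -0.001], [0.937, -0.349, 0.0], [-0.0, -0.001, -1.0]]
force: [-0.5, -1.1, -0.7]
opening: 0.01
3.2 [0.57014488 0.03588335 0.36217304] 69.44229814276976 0.0048005820475082485 [-0.1971193   0.40370889  0.1831779 ]
```

View pics/side1.png

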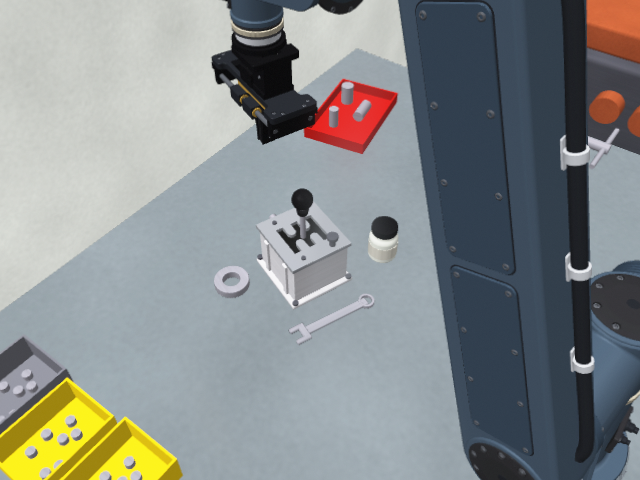

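View pics/top1.png

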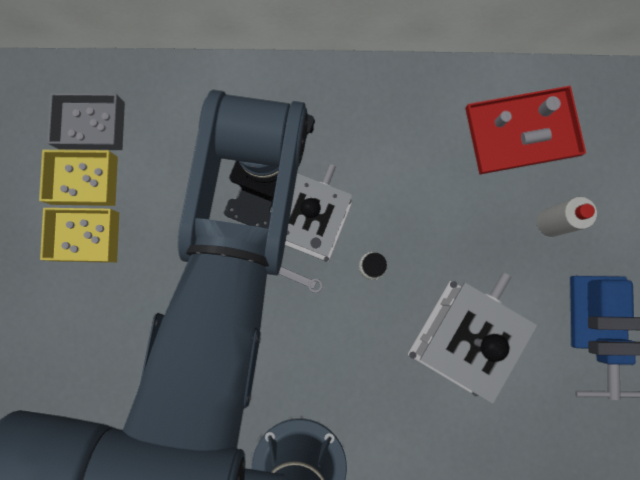

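The side view shows the gripper hovering above and to the left of the shifter, with the tip near (285,130). The knob is unmoved at side (303,200) / top (311,207), and the larger look-alike, now fully visible at top (480,340), is clear of the work. I'll check the TCP against the camera, then descend.

Run:
```python
from h import *
s=load('side'); st=telemetry.read_state()
print(proj(s,[0.5701,0.0365,0.362]), proj(s,[0.5701,0.0365,0.432]))
a=cv2.resize(s['image'][40:235,200:330],(534,800)[::1] if 0 else (400,600),interpolation=cv2.INTER_CUBIC)
cv2.imwrite('pics/grip1.png',a)
```

```text
[267.38488384 139.04219106] [264.61498081 102.40594508]
```

View pics/grip1.png

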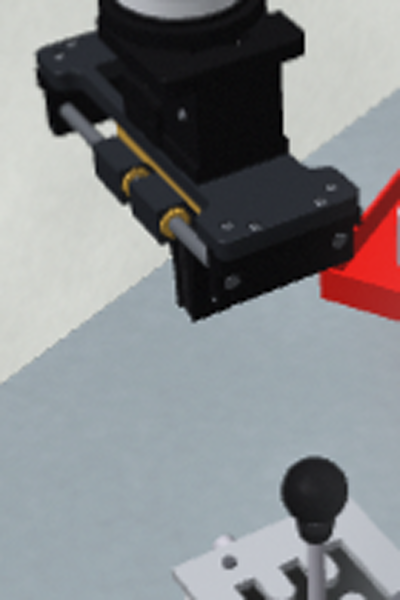

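```bash
python3 -m inch '[{"tx":0,"ty":0,"tz":-2,"spin":0,"gripper":1},{"tx":0,"ty":0,"tz":-4.5,"spin":0,"gripper":1},{"tx":0,"ty":0,"tz":-7,"spin":0,"gripper":1},{"tx":0,"ty":0,"tz":-9.5,"spin":0,"gripper":1},{"tx":0,"ty":0,"tz":-12,"spin":0,"gripper":1},{"tx":0,"ty":0,"tz":-14.5,"spin":0,"gripper":1},{"tx":0,"ty":0,"tz":-16.5,"spin":0,"gripper":1},{"tx":0,"ty":0,"tz":-18,"spin":0,"gripper":1},{"tx":0,"ty":0,"tz":-19,"spin":0,"gripper":1},{"tx":0,"ty":0,"tz":-19,"spin":0,"gripper":1}]'
python3 - <<'E'
from h import *
for n in ['side','top']:
    d=cap(n); cv2.imwrite(f'pics/{n}2.png',d['image'])
s=load('side')
cv2.imwrite('pics/side2c.png',cv2.resize(s['image'][150:300,220:380],(640,600),interpolation=cv2.INTER_CUBIC))
st=telemetry.read_state(); R=np.array(st['tcp_rot'])
print(st['time_s'],st['position'],np.degrees(np.arctan2(R[1][0],R[0][0])),st['opening'],st['force'])
print(proj(s,st['position']))
E
```

```text
time_s: 4.2
position: [0.5692, 0.0353, 0.1714]
tcp_rot: [[0.353, 0.936, -0.003], [0.936, -0.353, 0.0], [-0.001, -0.003, -1.0]]
force: [-0.8, -0.2, -0.2]
opening: 0.009
4.3 [0.57060525 0.03559964 0.17306321] 69.37648071894908 0.003808742844880953 [ 0.25638694 -0.59469523 -0.56930798]
[273.64537882 220.93473202]
```

View pics/side2c.png

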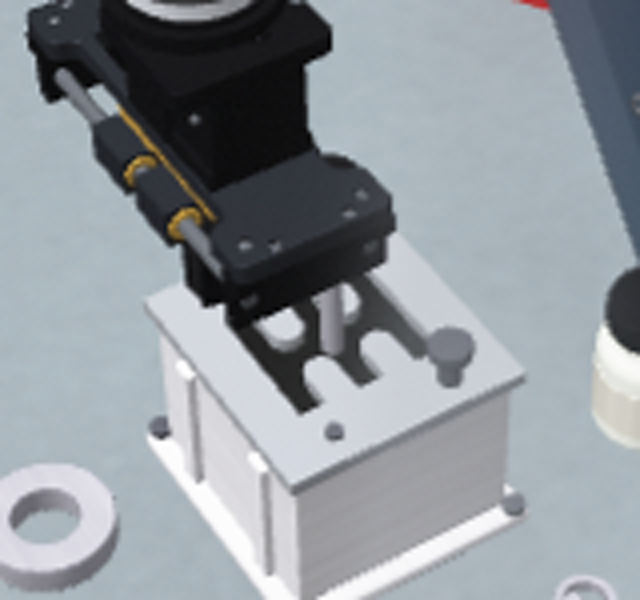

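The shank is upright at the gate middle (crop (331,330)) and the fingers stand on the knob's +y side. I'll push along the cross channel toward −y (world −0.352, −0.936).

```bash
python3 -m inch '[{"tx":-0.25,"ty":-0.66,"tz":0,"spin":0,"gripper":1},{"tx":-0.49,"ty":-1.31,"tz":0,"spin":0,"gripper":1},{"tx":-0.74,"ty":-1.97,"tz":0,"spin":0,"gripper":1},{"tx":-0.92,"ty":-2.43,"tz":0,"spin":0,"gripper":1},{"tx":-1.06,"ty":-2.81,"tz":0,"spin":0,"gripper":1},{"tx":-1.2,"ty":-3.18,"tz":0,"spin":0,"gripper":1},{"tx":-1.34,"ty":-3.56,"tz":0,"spin":0,"gripper":1},{"tx":-1.48,"ty":-3.93,"tz":0,"spin":0,"gripper":1},{"tx":-1.62,"ty":-4.31,"tz":0,"spin":0,"gripper":1},{"tx":-1.76,"ty":-4.68,"tz":0,"spin":0,"gripper":1}]'
cat > look.py <<'E'
from h import *
import sys
k=sys.argv[1]
for n in ['side','top']:
    d=cap(n); cv2.imwrite(f'pics/{n}{k}.png',d['image'])
s=load('side'); t=load('top')
a=cv2.resize(s['image'][150:300,220:380],(426,400),interpolation=cv2.INTER_CUBIC)
b=cv2.resize(t['image'][160:280,235:395],(374,280),interpolation=cv2.INTER_CUBIC)
out=np.zeros((400,800,3),np.uint8); out[:400,:426]=a; out[:280,426:]=b
cv2.imwrite(f'pics/both{k}.png',out)
st=telemetry.read_state(); R=np.array(st['tcp_rot']); p=np.array(st['position'])
c=np.array([0.549,-0.0194]); an=np.radians(-20.6); ex=np.array([np.cos(an),np.sin(an)]); ey=np.array([-ex[1],ex[0]])
f=np.array(st['force'])
print(st['time_s'],p,'sh xy mm',1e3*np.dot(p[:2]-c,ex),1e3*np.dot(p[:2]-c,ey),'F sh',f[:2]@ex,f[:2]@ey,f[2])
E
python3 look.py 3
```

```text
time_s: 5.3
position: [0.5527, -0.0106, 0.1726]
tcp_rot: [[0.351, 0.936, 0.0], [0.936, -0.351, 0.0], [0.0, 0.0, -1.0]]
force: [0.9, 1.4, 1.3]
opening: 0.001
5.4 [ 0.55250657 -0.0109612   0.172496  ] sh xy mm 0.3132340696976178 9.132971229071133 F sh -0.4309676242427493 1.6813995987090502 1.0542116553560905
```

View pics/both3.png

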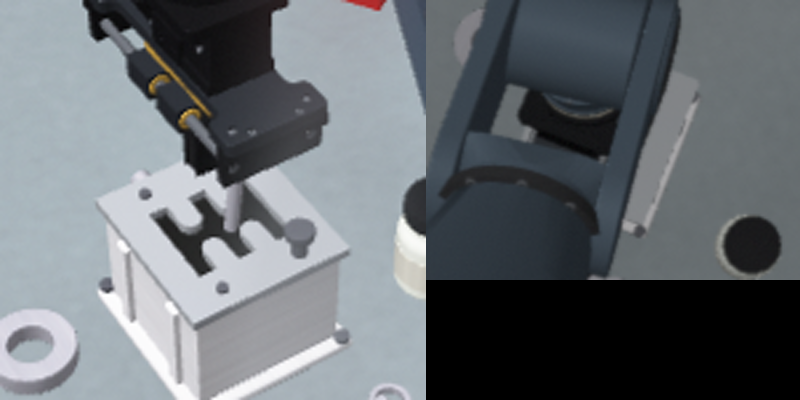

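The lever follows: the shank moves along the channel (crop (233,205)) with 1.7 N on the tool. I'll continue the cross push.

```bash
python3 -m inch '[{"tx":-0.16,"ty":-0.42,"tz":0,"spin":0,"gripper":1},{"tx":-0.32,"ty":-0.84,"tz":0,"spin":0,"gripper":1},{"tx":-0.48,"ty":-1.26,"tz":0,"spin":0,"gripper":1},{"tx":-0.63,"ty":-1.68,"tz":0,"spin":0,"gripper":1},{"tx":-0.79,"ty":-2.1,"tz":0,"spin":0,"gripper":1},{"tx":-0.95,"ty":-2.53,"tz":0,"spin":0,"gripper":1},{"tx":-1.09,"ty":-2.9,"tz":0,"spin":0,"gripper":1},{"tx":-1.23,"ty":-3.28,"tz":0,"spin":0,"gripper":1},{"tx":-1.3,"ty":-3.46,"tz":0,"spin":0,"gripper":1},{"tx":-1.34,"ty":-3.56,"tz":0,"spin":0,"gripper":1}]'
python3 look.py 4
```

```text
time_s: 6.4
position: [0.5391, -0.0462, 0.1725]
tcp_rot: [[0.352, 0.936, -0.0], [0.936, -0.352, 0.0], [0.0, -0.0, -1.0]]
force: [1.0, 2.1, -2.7]
opening: 0.007
6.5 [ 0.5391672  -0.0461417   0.17252001] sh xy mm 0.20475792010783203 -28.49141098763984 F sh -0.5309485040799413 0.8339529892433788 -1.7238020905423714
```

View pics/both4.png

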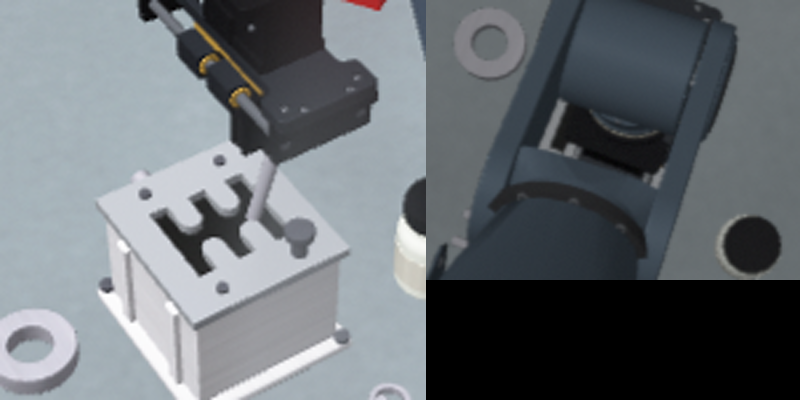

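The lever leans toward the −y track, with the knob at about −58 mm and −61.7 mm expected. I'll creep 3 mm more and watch the force.

```bash
python3 -m inch '[{"tx":-0.02,"ty":-0.05,"tz":0,"spin":0,"gripper":1},{"tx":-0.04,"ty":-0.09,"tz":0,"spin":0,"gripper":1},{"tx":-0.05,"ty":-0.14,"tz":0,"spin":0,"gripper":1},{"tx":-0.07,"ty":-0.19,"tz":0,"spin":0,"gripper":1},{"tx":-0.09,"ty":-0.23,"tz":0,"spin":0,"gripper":1},{"tx":-0.11,"ty":-0.28,"tz":0,"spin":0,"gripper":1},{"tx":-0.11,"ty":-0.3,"tz":0,"spin":0,"gripper":1},{"tx":-0.11,"ty":-0.3,"tz":0,"spin":0,"gripper":1},{"tx":-0.11,"ty":-0.3,"tz":0,"spin":0,"gripper":1},{"tx":-0.11,"ty":-0.3,"tz":0,"spin":0,"gripper":1}]'
python3 look.py 5
```

```text
time_s: 7.5
position: [0.5382, -0.0491, 0.1726]
tcp_rot: [[0.351, 0.936, 0.0], [0.936, -0.351, -0.0], [-0.0, 0.0, -1.0]]
force: [-0.4, 2.6, -2.0]
opening: 0.002
7.6 [ 0.53821152 -0.04903242  0.17254417] sh xy mm 0.32726278474246406 -31.533545095628238 F sh -0.6668460791362987 3.172131427087001 -1.8765389719154482
```

```bash
python3 -m inch '[{"tx":0.3,"ty":0.75,"tz":0,"spin":0,"gripper":1},{"tx":0.6,"ty":1.5,"tz":0,"spin":0,"gripper":1},{"tx":0.84,"ty":2.25,"tz":0,"spin":0,"gripper":1},{"tx":1.7,"ty":1.93,"tz":0,"spin":0,"gripper":1},{"tx":2.64,"ty":1.57,"tz":0,"spin":0,"gripper":1},{"tx":3.6,"ty":1.22,"tz":0,"spin":0,"gripper":1},{"tx":4.5,"ty":0.87,"tz":0,"spin":0,"gripper":1},{"tx":5.5,"ty":0.5,"tz":0,"spin":0,"gripper":1},{"tx":6.2,"ty":0.24,"tz":0,"spin":0,"gripper":1},{"tx":6.46,"ty":0.14,"tz":0,"spin":0,"gripper":1}]'
python3 look.py 6
```

```text
time_s: 8.6
position: [0.6039, -0.0483, 0.1724]
tcp_rot: [[0.352, 0.936, 0.001], [0.936, -0.352, -0.0], [0.0, 0.001, -1.0]]
force: [0.3, 0.1, 0.3]
opening: 0.002
8.7 [ 0.60307699 -0.04791397  0.17238194] sh xy mm 60.65168715041312 -7.664237901952848 F sh 0.14150967635846207 -0.6796589723219408 -0.4005118118959442
```

View pics/both6.png

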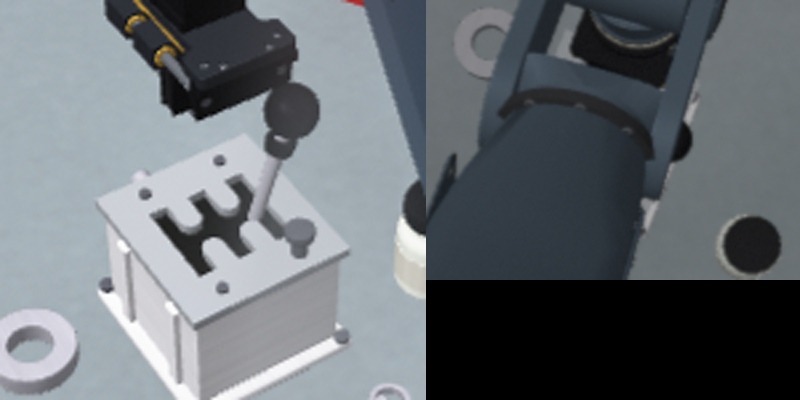

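The side view now shows the free-standing lever leaning to −y, knob at crop (292,110), with nothing touching it. I'll measure the knob on its plane.

```bash
cat > knob.py <<'E'
from h import *
s=load('side')
def knob(z, roi):
    x0,y0,x1,y1=roi
    im=s['image'][y0:y1,x0:x1]; m=(im.max(axis=2)<62).astype(np.uint8)
    n,l,st,ce=cv2.connectedComponentsWithStats(m)
    i=1+np.argmax(st[1:,4]); ys,xs=np.nonzero(l==i)
    cs,_=cv2.findContours((l==i).astype(np.uint8),cv2.RETR_EXTERNAL,cv2.CHAIN_APPROX_NONE)
    return x0+ce[i][0],y0+ce[i][1],st[i]
c=np.array([0.549,-0.0194]); cs=np.array([0.5463,-0.0172]); an=np.radians(-20.6); ex=np.array([np.cos(an),np.sin(an)]); ey=np.array([-ex[1],ex[0]])
def sh(u,v,z):
    p=onplane(s,u,v,z); return p,1e3*np.dot(p[:2]-cs,ex),1e3*np.dot(p[:2]-cs,ey)
if __name__=='__main__':
    u,v=220+292/2.6625,150+110/2.667
    print(sh(u-.3,v-.3,0.189))
    # marker head and screws in side view again
    # shank at plate: crop (258,215)
    print('shank at plate',sh(220+257/2.6625,150+217/2.667,0.112))
E
python3 knob.py
```

```text
(array([ 0.52649594, -0.07588054,  0.189     ]), np.float64(2.108482943894246), np.float64(-61.89637185698186))
shank at plate (array([ 0.52696407, -0.03616469,  0.112     ]), np.float64(-11.427015617255616), np.float64(-24.555269616098315))
```

The knob is at shifter (2,−62) mm, so it is in the −y track with lever_along ≈ 0.01. I'll move the fingers beside it on the +x side.

```bash
python3 -m inch '[{"tx":-0.2,"ty":-0.55,"tz":0,"spin":0,"gripper":1},{"tx":-0.42,"ty":-1.1,"tz":0,"spin":0,"gripper":1},{"tx":-0.62,"ty":-1.65,"tz":0,"spin":0,"gripper":1},{"tx":-0.85,"ty":-2.25,"tz":0,"spin":0,"gripper":1},{"tx":-1.07,"ty":-2.85,"tz":0,"spin":0,"gripper":1},{"tx":-1.3,"ty":-3.45,"tz":0,"spin":0,"gripper":1},{"tx":-1.5,"ty":-4,"tz":0,"spin":0,"gripper":1},{"tx":-1.7,"ty":-4.5,"tz":0,"spin":0,"gripper":1},{"tx":-1.83,"ty":-4.85,"tz":0,"spin":0,"gripper":1},{"tx":-1.87,"ty":-4.95,"tz":0,"spin":0,"gripper":1}]'
python3 look.py 7
```

```text
time_s: 9.7
position: [0.584, -0.0976, 0.1725]
tcp_rot: [[0.352, 0.936, -0.0], [0.936, -0.352, -0.0], [-0.0, -0.0, -1.0]]
force: [-0.0, -0.1, -0.2]
opening: 0.007
9.8 [ 0.58410217 -0.09723544  0.172564  ] sh xy mm 60.24347047356878 -60.508205500534565 F sh -0.7342566544599906 -0.7832232494638764 0.34435560248248553
```

View pics/both7.png

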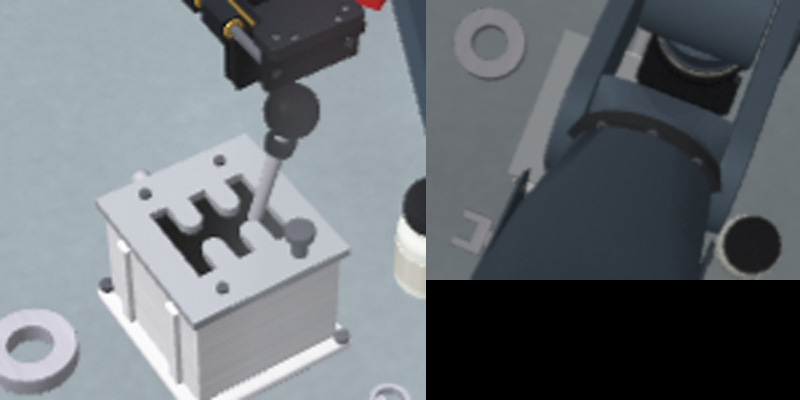

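The fingers are in line behind the knob on the +x side. Now I'll push along −x (world −0.936, +0.352): the first part takes up the gap and starts the lever into the slot.

```bash
python3 -m inch '[{"tx":-0.7,"ty":0.26,"tz":0,"spin":0,"gripper":1},{"tx":-1.4,"ty":0.53,"tz":0,"spin":0,"gripper":1},{"tx":-1.9,"ty":0.71,"tz":0,"spin":0,"gripper":1},{"tx":-2.25,"ty":0.85,"tz":0,"spin":0,"gripper":1},{"tx":-2.6,"ty":0.98,"tz":0,"spin":0,"gripper":1},{"tx":-2.95,"ty":1.11,"tz":0,"spin":0,"gripper":1},{"tx":-3.3,"ty":1.24,"tz":0,"spin":0,"gripper":1},{"tx":-3.65,"ty":1.37,"tz":0,"spin":0,"gripper":1},{"tx":-4,"ty":1.5,"tz":0,"spin":0,"gripper":1},{"tx":-4.2,"ty":1.58,"tz":0,"spin":0,"gripper":1}]'
python3 look.py 8
```

```text
time_s: 10.8
position: [0.5428, -0.0818, 0.1731]
tcp_rot: [[0.351, 0.936, 0.002], [0.936, -0.351, -0.001], [-0.0, 0.002, -1.0]]
force: [1.6, -1.3, 1.8]
opening: 0.006
10.9 [ 0.54235905 -0.08154419  0.17294674] sh xy mm 15.64858538527898 -60.507223490842804 F sh 3.32683529915989 -0.9396588369316204 1.5585907163798847
```

View pics/both8.png

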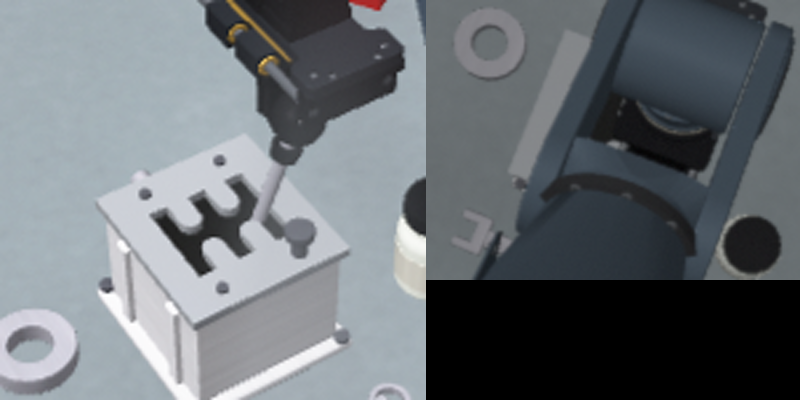

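The lever is entering the −x slot of the −y track, at 3.3 N. I'll continue 28 mm.

```bash
python3 -m inch '[{"tx":-0.3,"ty":0.11,"tz":0,"spin":0,"gripper":1},{"tx":-0.6,"ty":0.22,"tz":0,"spin":0,"gripper":1},{"tx":-0.9,"ty":0.34,"tz":0,"spin":0,"gripper":1},{"tx":-1.2,"ty":0.45,"tz":0,"spin":0,"gripper":1},{"tx":-1.5,"ty":0.56,"tz":0,"spin":0,"gripper":1},{"tx":-1.8,"ty":0.68,"tz":0,"spin":0,"gripper":1},{"tx":-2.1,"ty":0.79,"tz":0,"spin":0,"gripper":1},{"tx":-2.4,"ty":0.9,"tz":0,"spin":0,"gripper":1},{"tx":-2.6,"ty":0.98,"tz":0,"spin":0,"gripper":1},{"tx":-2.6,"ty":0.98,"tz":0,"spin":0,"gripper":1}]'
python3 look.py 9
```

```text
time_s: 11.9
position: [0.5155, -0.0712, 0.1723]
tcp_rot: [[0.351, 0.936, -0.001], [0.936, -0.351, 0.001], [0.0, -0.001, -1.0]]
force: [1.5, -0.6, -1.4]
opening: 0.004
12.0 [ 0.51571874 -0.07136184  0.17238824] sh xy mm -12.870899421914153 -60.34910769367672 F sh 1.1802716381644478 -0.1287463362271545 -0.9142516179584452
```

View pics/both9.png

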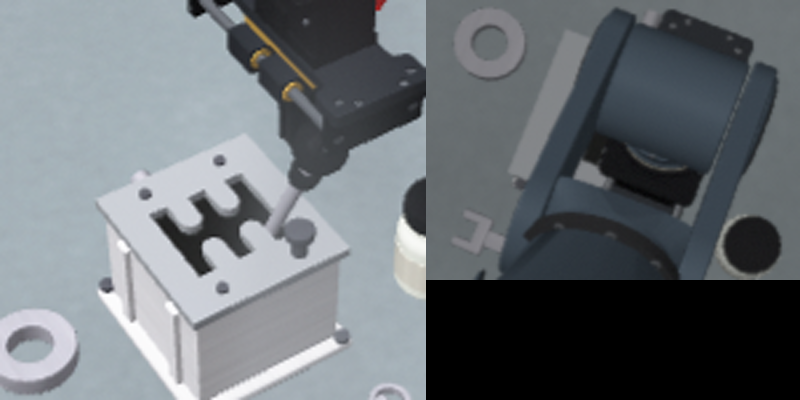

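The knob is at about −48 mm of 53 in the slot. I'll creep on toward the end wall and watch the force.

```bash
python3 -m inch '[{"tx":-0.06,"ty":0.02,"tz":0,"spin":0,"gripper":1},{"tx":-0.12,"ty":0.04,"tz":0,"spin":0,"gripper":1},{"tx":-0.17,"ty":0.06,"tz":0,"spin":0,"gripper":1},{"tx":-0.22,"ty":0.08,"tz":0,"spin":0,"gripper":1},{"tx":-0.27,"ty":0.1,"tz":0,"spin":0,"gripper":1},{"tx":-0.32,"ty":0.12,"tz":0,"spin":0,"gripper":1},{"tx":-0.37,"ty":0.14,"tz":0,"spin":0,"gripper":1},{"tx":-0.42,"ty":0.16,"tz":0,"spin":0,"gripper":1},{"tx":-0.47,"ty":0.18,"tz":0,"spin":0,"gripper":1},{"tx":-0.47,"ty":0.18,"tz":0,"spin":0,"gripper":1}]'
python3 look.py 10
```

```text
time_s: 13.0
position: [0.5113, -0.0697, 0.1726]
tcp_rot: [[0.351, 0.936, -0.0], [0.936, -0.351, 0.0], [-0.0, -0.0, -1.0]]
force: [1.5, -0.6, -1.9]
opening: 0.006
13.1 [ 0.51134907 -0.06970405  0.1725357 ] sh xy mm -17.544450288077755 -60.334753227614875 F sh 3.4384514279249694 0.25694259521263924 -1.5309705902956512
```

```bash
python3 -m inch '[{"tx":-0.04,"ty":0.01,"tz":0,"spin":0,"gripper":1},{"tx":-0.07,"ty":0.03,"tz":0,"spin":0,"gripper":1},{"tx":-0.1,"ty":0.04,"tz":0,"spin":0,"gripper":1},{"tx":-0.13,"ty":0.05,"tz":0,"spin":0,"gripper":1},{"tx":-0.16,"ty":0.06,"tz":0,"spin":0,"gripper":1},{"tx":-0.19,"ty":0.07,"tz":0,"spin":0,"gripper":1},{"tx":-0.19,"ty":0.07,"tz":0,"spin":0,"gripper":1},{"tx":-0.19,"ty":0.07,"tz":0,"spin":0,"gripper":1},{"tx":-0.19,"ty":0.07,"tz":0,"spin":0,"gripper":1},{"tx":-0.19,"ty":0.07,"tz":0,"spin":0,"gripper":1}]'
python3 look.py 11
```

```text
time_s: 14.1
position: [0.5095, -0.069, 0.1725]
tcp_rot: [[0.351, 0.936, -0.0], [0.936, -0.351, 0.0], [-0.0, -0.0, -1.0]]
force: [2.5, -0.7, -2.2]
opening: 0.005
14.2 [ 0.50949267 -0.06904826  0.17255264] sh xy mm -19.512887521747192 -60.374047364644014 F sh 1.6189531596786886 -0.06942685906646175 -1.7825560863624035
```

View pics/both11.png

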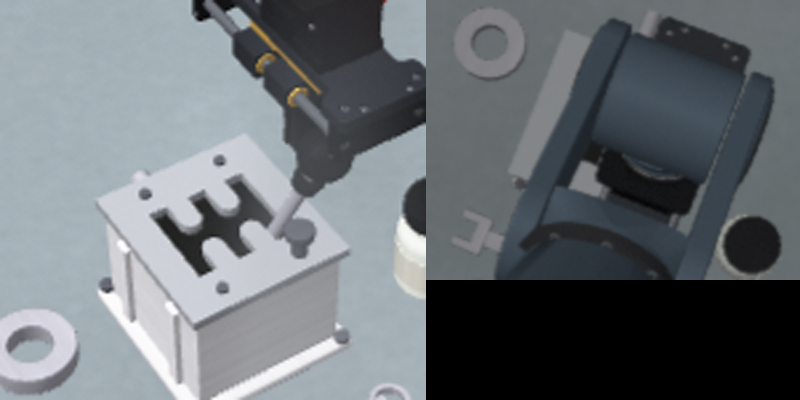

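There is no wall force yet, only about 2.5 N of friction. I'll keep creeping 2 mm at a time.

```bash
python3 -m inch '[{"tx":-0.03,"ty":0.01,"tz":0,"spin":0,"gripper":1},{"tx":-0.06,"ty":0.02,"tz":0,"spin":0,"gripper":1},{"tx":-0.09,"ty":0.03,"tz":0,"spin":0,"gripper":1},{"tx":-0.12,"ty":0.04,"tz":0,"spin":0,"gripper":1},{"tx":-0.15,"ty":0.06,"tz":0,"spin":0,"gripper":1},{"tx":-0.18,"ty":0.07,"tz":0,"spin":0,"gripper":1},{"tx":-0.2,"ty":0.07,"tz":0,"spin":0,"gripper":1},{"tx":-0.2,"ty":0.07,"tz":0,"spin":0,"gripper":1},{"tx":-0.2,"ty":0.07,"tz":0,"spin":0,"gripper":1},{"tx":-0.2,"ty":0.07,"tz":0,"spin":0,"gripper":1}]'
python3 look.py 12
```

```text
time_s: 15.2
position: [0.5075, -0.0684, 0.1726]
tcp_rot: [[0.351, 0.936, -0.0], [0.936, -0.351, -0.0], [-0.0, -0.0, -1.0]]
force: [2.0, -0.1, -1.7]
opening: 0.005
15.3 [ 0.50753068 -0.06834233  0.17256506] sh xy mm -21.59780131235954 -60.40356442317183 F sh 1.0437405958143404 -0.3244079548357187 -2.0028727077955994
```

```bash
python3 -m inch '[{"tx":-0.03,"ty":0.01,"tz":0,"spin":0,"gripper":1},{"tx":-0.06,"ty":0.02,"tz":0,"spin":0,"gripper":1},{"tx":-0.09,"ty":0.03,"tz":0,"spin":0,"gripper":1},{"tx":-0.12,"ty":0.04,"tz":0,"spin":0,"gripper":1},{"tx":-0.15,"ty":0.06,"tz":0,"spin":0,"gripper":1},{"tx":-0.18,"ty":0.07,"tz":0,"spin":0,"gripper":1},{"tx":-0.2,"ty":0.07,"tz":0,"spin":0,"gripper":1},{"tx":-0.2,"ty":0.07,"tz":0,"spin":0,"gripper":1},{"tx":-0.2,"ty":0.07,"tz":0,"spin":0,"gripper":1},{"tx":-0.2,"ty":0.07,"tz":0,"spin":0,"gripper":1}]'
python3 look.py 13
python3 - <<'E'
from h import *
s=load('side'); cv2.imwrite('pics/side13c.png',cv2.resize(s['image'][180:290,250:400],(800,587),interpolation=cv2.INTER_CUBIC))
E
```

```text
time_s: 16.3
position: [0.5055, -0.0676, 0.1726]
tcp_rot: [[0.351, 0.936, -0.0], [0.936, -0.351, 0.0], [0.0, -0.0, -1.0]]
force: [2.7, -0.0, -1.6]
opening: 0.002
16.4 [ 0.50551614 -0.06765716  0.17254925] sh xy mm -23.72460193737581 -60.47100288861642 F sh 1.9839599558322665 1.0517002839432705 -1.6694288776486128
```

View pics/side13c.png

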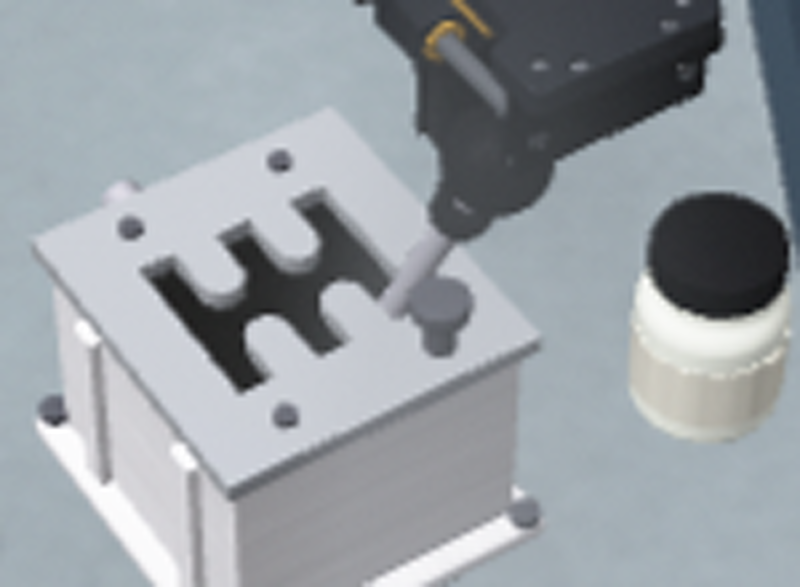

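Run:
```python
from knob import *
f=lambda a,b:(250+a/5.333-.4,180+b/5.336-.4)
for n,p,z in [('shank@plate',(395,315),.11),('slot-x mid corner end(track0)',(325,352),.11),('slot-x y+ end',(245,390),.11),('screwC',(286,414),.113),('markerhead',(441,302),.135),('screwA',(131,228),.113),('screwB',(280,160),.113),('knob',(497,165),.182)]:
    r=sh(*f(*p),z); print(n,np.round(r[0],4),round(r[1],1),round(r[2],1))
```

```text
shank@plate [ 0.5057 -0.0306  0.11  ] -33.3 -26.8
slot-x mid corner end(track0) [ 0.515  -0.0014  0.11  ] -34.8 3.8
slot-x y+ end [0.5267 0.0296 0.11  ] -34.9 36.9
screwC [0.5067 0.0319 0.113 ] -54.3 32.0
markerhead [ 0.483  -0.0266  0.135 ] -56.0 -31.1
screwA [ 0.6071 -0.0053  0.113 ] 52.8 32.6
screwB [ 0.5851 -0.0658  0.113 ] 53.5 -31.9
knob [ 0.4803 -0.0543  0.182 ] -48.8 -58.0
```

Run:
```python
from h import *
s=load('side'); im=s['image'][170:245,300:400]
g=np.clip(im.astype(float)*3.0,0,255).astype(np.uint8)
cv2.imwrite('pics/knob13.png',cv2.resize(g,(800,600),interpolation=cv2.INTER_CUBIC))
st=telemetry.read_state()
print(proj(s,st['position']),[ (proj(s,np.array(st['position'])+np.array([*(a*np.array([.936,-.352])+b*np.array([.352,.936])),0]))-[300,170])*8 for a in(-.015,.015) for b in (-.0095,.0095)])
```

```text
[335.7302474  204.37934483] [array([355.53108815, 297.58513081]), array([287.67365771, 328.62421878]), array([284.04963945, 222.55164987]), array([216.76683049, 252.6780793 ])]
```

View pics/knob13.png

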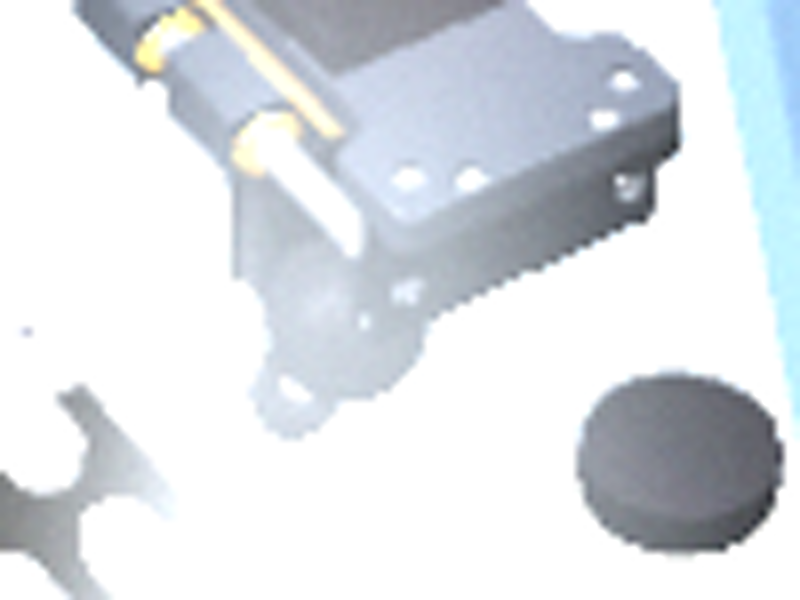

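```bash
python3 - <<'E'
from knob import *
for p in [(345,318),(343,315)]:
    r=sh(300+p[0]/8-.4,170+p[1]/8-.4,.182); print(np.round(r[0],4),np.round(r[1:],1))
E
python3 -m inch '[{"tx":-0.03,"ty":0.01,"tz":0,"spin":0,"gripper":1},{"tx":-0.06,"ty":0.02,"tz":0,"spin":0,"gripper":1},{"tx":-0.09,"ty":0.03,"tz":0,"spin":0,"gripper":1},{"tx":-0.12,"ty":0.04,"tz":0,"spin":0,"gripper":1},{"tx":-0.15,"ty":0.06,"tz":0,"spin":0,"gripper":1},{"tx":-0.18,"ty":0.07,"tz":0,"spin":0,"gripper":1},{"tx":-0.2,"ty":0.07,"tz":0,"spin":0,"gripper":1},{"tx":-0.2,"ty":0.07,"tz":0,"spin":0,"gripper":1},{"tx":-0.2,"ty":0.07,"tz":0,"spin":0,"gripper":1},{"tx":-0.2,"ty":0.07,"tz":0,"spin":0,"gripper":1}]'
python3 look.py 14
```

```text
[ 0.4821 -0.0567  0.182 ] [-46.2 -59.6]
[ 0.4831 -0.0573  0.182 ] [-45.1 -59.8]
time_s: 17.4
position: [0.5035, -0.0669, 0.1726]
tcp_rot: [[0.351, 0.936, -0.0], [0.936, -0.351, 0.0], [-0.0, -0.0, -1.0]]
force: [1.9, -0.1, -1.0]
opening: 0.006
17.5 [ 0.50349639 -0.06693155  0.17254938] sh xy mm -25.870510509716517 -60.50242835624115 F sh 2.851705229453711 0.9582735978770506 -1.11166753346096
```

The knob measures at about x=−46 mm with the tool at −23.7 mm, so the fingertip is thinner than assumed and the wall should come at a tool x of about −31 mm. Continuing.

```bash
python3 -m inch '[{"tx":-0.04,"ty":0.01,"tz":0,"spin":0,"gripper":1},{"tx":-0.08,"ty":0.03,"tz":0,"spin":0,"gripper":1},{"tx":-0.12,"ty":0.05,"tz":0,"spin":0,"gripper":1},{"tx":-0.16,"ty":0.06,"tz":0,"spin":0,"gripper":1},{"tx":-0.2,"ty":0.07,"tz":0,"spin":0,"gripper":1},{"tx":-0.24,"ty":0.09,"tz":0,"spin":0,"gripper":1},{"tx":-0.28,"ty":0.1,"tz":0,"spin":0,"gripper":1},{"tx":-0.28,"ty":0.1,"tz":0,"spin":0,"gripper":1},{"tx":-0.28,"ty":0.1,"tz":0,"spin":0,"gripper":1},{"tx":-0.28,"ty":0.1,"tz":0,"spin":0,"gripper":1}]'
python3 look.py 15
```

```text
time_s: 18.5
position: [0.5013, -0.0662, 0.1726]
tcp_rot: [[0.351, 0.936, 0.001], [0.936, -0.351, -0.0], [0.0, 0.001, -1.0]]
force: [5.0, -0.8, -3.9]
opening: 0.007
18.6 [ 0.501305   -0.06611211  0.17260819] sh xy mm -28.210091127633834 -60.506397428517985 F sh 4.317599327225944 0.6816555066660136 -4.398516769625934
```

View pics/both15.png

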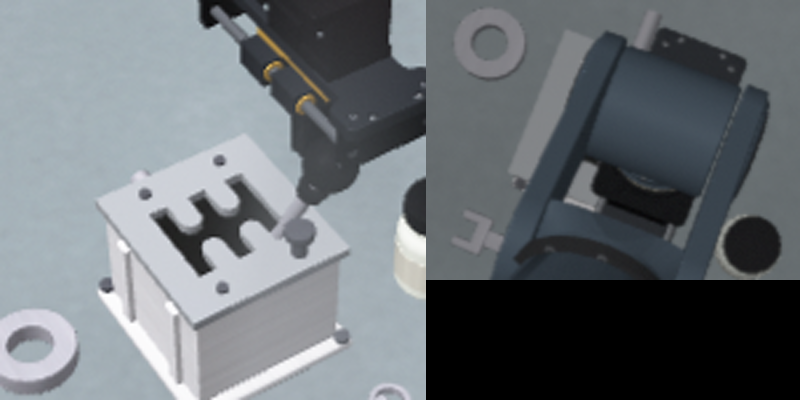

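Force is rising (4–5 N, tool lagging its command by 0.7 mm), so the wall is probably near. I'll press 2 mm more to seat the lever.

```bash
python3 -m inch '[{"tx":-0.03,"ty":0.01,"tz":0,"spin":0,"gripper":1},{"tx":-0.06,"ty":0.02,"tz":0,"spin":0,"gripper":1},{"tx":-0.09,"ty":0.03,"tz":0,"spin":0,"gripper":1},{"tx":-0.12,"ty":0.04,"tz":0,"spin":0,"gripper":1},{"tx":-0.15,"ty":0.06,"tz":0,"spin":0,"gripper":1},{"tx":-0.18,"ty":0.07,"tz":0,"spin":0,"gripper":1},{"tx":-0.18,"ty":0.07,"tz":0,"spin":0,"gripper":1},{"tx":-0.18,"ty":0.07,"tz":0,"spin":0,"gripper":1},{"tx":-0.18,"ty":0.07,"tz":0,"spin":0,"gripper":1},{"tx":-0.18,"ty":0.07,"tz":0,"spin":0,"gripper":1}]'
python3 look.py 16
```

```text
time_s: 19.6
position: [0.5009, -0.066, 0.1727]
tcp_rot: [[0.352, 0.936, 0.004], [0.936, -0.352, -0.001], [0.0, 0.005, -1.0]]
force: [7.1, -0.8, -6.3]
opening: 0.006
19.7 [ 0.50095768 -0.06597228  0.17274472] sh xy mm -28.58440269868219 -60.49771573008321 F sh 8.462182735739313 2.5188751340217617 -5.638010222806192
```

The tool stalled at x=−28.6 mm against 8 N while commanded to −30.8 mm, so the lever is against something stiff. I'll back off along +x and rise, then check the free lever in both views.

```bash
python3 -m inch '[{"tx":0.3,"ty":-0.11,"tz":0,"spin":0,"gripper":1},{"tx":0.7,"ty":-0.26,"tz":0,"spin":0,"gripper":1},{"tx":1.2,"ty":-0.45,"tz":0,"spin":0,"gripper":1},{"tx":1.8,"ty":-0.68,"tz":0,"spin":0,"gripper":1},{"tx":2.6,"ty":-0.98,"tz":0,"spin":0,"gripper":1},{"tx":3.5,"ty":-1.32,"tz":0,"spin":0,"gripper":1},{"tx":4.5,"ty":-1.69,"tz":0,"spin":0,"gripper":1},{"tx":5.5,"ty":-2.07,"tz":0,"spin":0,"gripper":1},{"tx":6.5,"ty":-2.44,"tz":0,"spin":0,"gripper":1},{"tx":7,"ty":-2.63,"tz":0,"spin":0,"gripper":1}]'
python3 look.py 17
python3 - <<'E'
from h import *
s=load('side'); cv2.imwrite('pics/side17c.png',cv2.resize(s['image'][170:280,250:400],(800,587),interpolation=cv2.INTER_CUBIC))
E
```

```text
time_s: 20.7
position: [0.5704, -0.0922, 0.1725]
tcp_rot: [[0.352, 0.936, 0.001], [0.936, -0.352, -0.0], [0.0, 0.001, -1.0]]
force: [0.6, -0.0, 1.0]
opening: 0.009
20.8 [ 0.56980097 -0.09197347  0.1724368 ] sh xy mm 45.00531885429433 -60.61444275173308 F sh 0.986149781469396 0.6559569653613988 0.47198615768921753
```

View pics/side17c.png

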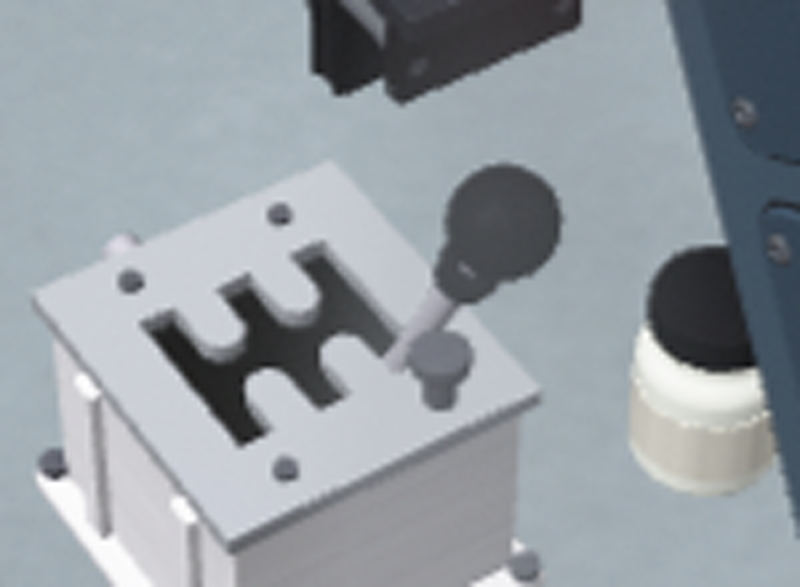

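Run:
```python
from knob import *
im=s['image'][170:280,250:400]
g=cv2.resize(im,(800,587),interpolation=cv2.INTER_CUBIC).max(axis=2)
m=(g<100).astype(np.uint8); m[:, :425]=0; m[:150]=0; m[310:]=0; m[:,580:]=0
n,l,stt,ce=cv2.connectedComponentsWithStats(m); i=1+np.argmax(stt[1:,4]); print(stt[i],ce[i])
# ball: use right/top part
ys,xs=np.nonzero(l==i); print(xs.max(),ys.min())
cs_,_=cv2.findContours((l==i).astype(np.uint8),cv2.RETR_EXTERNAL,cv2.CHAIN_APPROX_NONE)
c0=max(cs_,key=len)[:,0].astype(float); sel=c0[(c0[:,1]-c0[:,0])<-230]
A=np.c_[2*sel,np.ones(len(sel))]; b=(sel**2).sum(1); q=np.linalg.lstsq(A,b,rcond=None)[0]; r=np.sqrt(q[2]+q[0]**2+q[1]**2); print('circ',q[:2],r)
u,v=250+q[0]/5.333-.4,170+q[1]/5.336-.4
for z in (.178,.182,.186): 
    a=sh(u,v,z); print(z,np.round(a[0],4),np.round(a[1:],1))
def w(x,y): return cs+ex*x/1000+ey*y/1000
for x in (-45,-49,-53): print(x, (proj(s,[*w(x,-59),.182])+.4-[250,170])*5.333)
a=sh(250+397/5.333-.4,170+366/5.336-.4,.11); print('shank edge @plate',a)
```

```text
[  436   167   124   137 11753] [497.28656513 231.38628435]
559 167
circ [503.84419068 222.50822799] 55.7202072583441
0.178 [ 0.4794 -0.0574  0.178 ] [-48.4 -61.2]
0.182 [ 0.4772 -0.0541  0.182 ] [-51.7 -58.8]
0.186 [ 0.475  -0.0507  0.186 ] [-54.9 -56.5]
-45 [493.29527097 210.64365275]
-49 [499.82861519 217.54548224]
-53 [506.3886107  224.47527654]
shank edge @plate (array([ 0.50582591, -0.03194069,  0.11      ]), np.float64(-32.6997648871006), np.float64(-28.03863549402378))
```

A fit puts the free knob at shifter (−51.7,−58.8) mm, where (−53,−59) is home, which is within calibration error. I'll raise the arm and clear the top view for an independent check.

```bash
python3 -m inch '[{"tx":0,"ty":0,"tz":2,"spin":0,"gripper":1},{"tx":0,"ty":0,"tz":5,"spin":0,"gripper":1},{"tx":0,"ty":0,"tz":8,"spin":0,"gripper":1},{"tx":0,"ty":1,"tz":11,"spin":0,"gripper":1},{"tx":0,"ty":3,"tz":13,"spin":0,"gripper":1},{"tx":0,"ty":6,"tz":14,"spin":0,"gripper":1},{"tx":0,"ty":9,"tz":14,"spin":0,"gripper":1},{"tx":0,"ty":12,"tz":14,"spin":0,"gripper":1},{"tx":0,"ty":14.5,"tz":14,"spin":0,"gripper":1},{"tx":0,"ty":16,"tz":14,"spin":0,"gripper":1}]'
python3 look.py 18
python3 - <<'E'
from h import *
t=load('top'); cv2.imwrite('pics/top18c.png',cv2.resize(t['image'][160:280,240:400],(800,600),interpolation=cv2.INTER_CUBIC))
E
```

```text
time_s: 21.8
position: [0.5679, 0.0704, 0.3125]
tcp_rot: [[0.35, 0.937, -0.001], [0.937, -0.35, 0.0], [0.0, -0.001, -1.0]]
force: [0.2, 0.5, -0.0]
opening: 0.006
21.9 [0.56824546 0.07010007 0.31244606] sh xy mm -13.474950673302919 90.54874566589422 F sh 0.8666914188759133 -0.08786011712917322 0.05748214933887795
```

View pics/top18c.png

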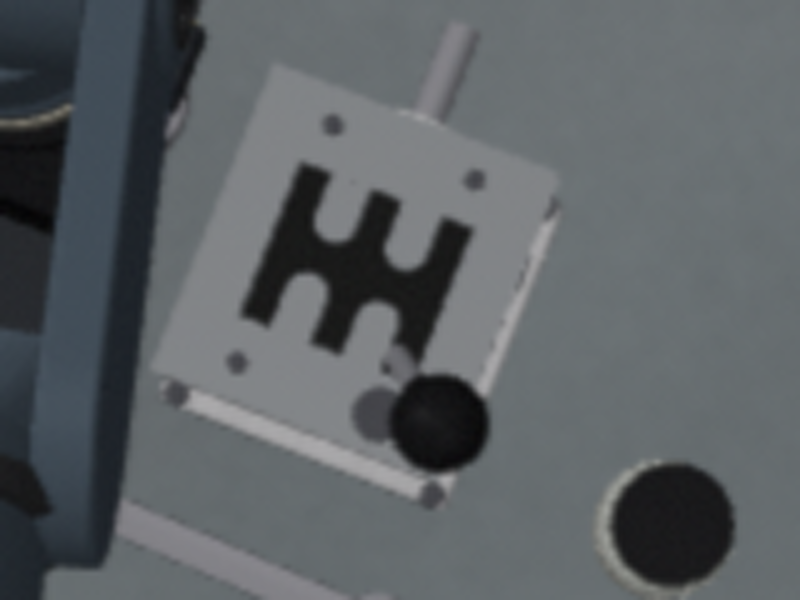

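The top view shows the knob at crop (438,422), with the shank going down into the −x/−y slot right at its end next to the pin head (378,414). The other slots are empty, and the jar and wrench look undisturbed. Measuring the knob:

Run:
```python
from h import *
t=load('top'); s=load('side')
c=np.array([0.549,-0.0194]); an=np.radians(-20.6); ex=np.array([np.cos(an),np.sin(an)]); ey=np.array([-ex[1],ex[0]])
def tc(u,v): return 240+u/5-0.4, 160+v/5-0.4
g=cv2.resize(t['image'][160:280,240:400],(800,600),interpolation=cv2.INTER_CUBIC).max(axis=2)
m=(g<60).astype(np.uint8); m[:360]=0; m[500:]=0; m[:,:370]=0; m[:,510:]=0
n,l,stt,ce=cv2.connectedComponentsWithStats(m); i=1+np.argmax(stt[1:,4]); print(stt[i],ce[i])
def cen(z):
    p=onplane(t,*tc(*ce[i]),z); d=p[:2]-c; return p,1e3*d@ex,1e3*d@ey
for z in (.180,.182,.185): print(z,cen(z))
# ray x sphere(185 about pivot)
piv=np.array([*c,.015])
def raysph(d,u,v,piv):
    o,r=ray(d,u,v); r=r/np.linalg.norm(r); w=o-piv; b=w@r; cc=w@w-.185**2; D=b*b-cc
    if D<0: D=0
    p=o+r*(-b-np.sqrt(D)); q=p-piv; return p,1e3*q[:2]@ex,1e3*q[:2]@ey
print('top ray/sphere',raysph(t,*tc(*ce[i]),piv))
# side pic 18: knob same pixel as in 17
cs=np.array([0.5463,-0.0172]); pv=np.array([*cs,.015])
u,v=250+503.84/5.333-.4,170+222.5/5.336-.4
print('side ray/sphere',raysph(s,u,v,pv))
for x in (-49,-51,-53,-55): print(x,(proj(t,[*(c+ex*x/1e3+ey*-.059),.182])+.4-[240,160])*5)
```

```text
[ 387  375  102   97 7598] [438.22663859 422.80113188]
0.18 (array([ 0.4801731 , -0.05462913,  0.18      ]), np.float64(-52.03100123343149), np.float64(-57.19272887166264))
0.182 (array([ 0.48000541, -0.05462294,  0.182     ]), np.float64(-52.19014908859788), np.float64(-57.24594532831981))
0.185 (array([ 0.47975386, -0.05461367,  0.185     ]), np.float64(-52.42887087134752), np.float64(-57.3257700133056))
top ray/sphere (array([ 0.47992428, -0.05461995,  0.18296755]), np.float64(-52.267141219367595), np.float64(-57.271690245747486))
side ray/sphere (array([ 0.47689668, -0.05360494,  0.18257941]), np.float64(-52.15686849099304), np.float64(-58.49617413372089))
-49 [445.35327712 416.91384474]
-51 [443.4880171  421.62816501]
-53 [441.6222439  426.34375165]
-55 [439.7559584  431.06060239]
```

View pics/side18.png

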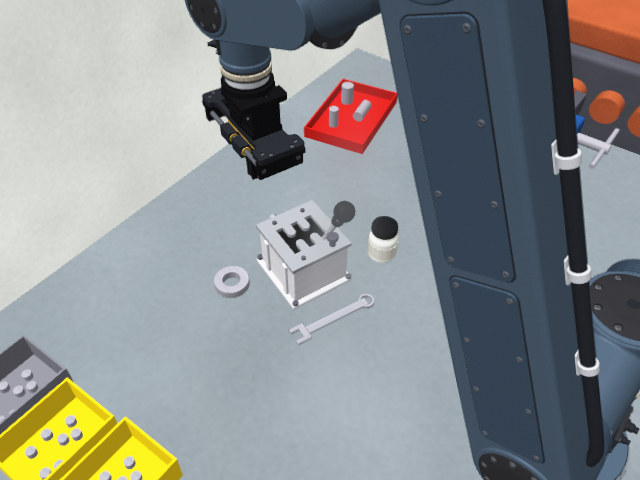

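Both views put the knob at x=−52.2 mm and y=−57 to −58.5 mm (home is −53/−59). The lever stalled with about 6 N along its travel against 2.4 N of friction, so it is at the end wall. As a last check before handing in, I'll compare the bystanders between the first and last side images.

Run:
```python
from h import *
a=cv2.imread('pics/side0.png').astype(int); b=cv2.imread('pics/side18.png').astype(int)
for n,(x0,y0,x1,y1) in {'bearing':(210,262,255,300),'jar':(365,215,400,263),'wrench':(285,290,380,345),'box':(255,225,320,303)}.items():
    d=np.abs(a[y0:y1,x0:x1]-b[y0:y1,x0:x1]).max(axis=2); print(n,'changed px',(d>40).sum(),'of',d.size)
st=telemetry.read_state(); print(st['time_s'],st['position'],st['force'])
```

```text
bearing changed px 0 of 1710
jar changed px 0 of 1680
wrench changed px 0 of 5225
box changed px 62 of 5070
21.9 [0.56824546 0.07010007 0.31244606] [ 0.78036192 -0.38718044  0.05748215]
```

```bash
python3 -c "
from rig import ticket
print(ticket.hand_in())"
```

```text
the job is handed in; nothing more can be done
None
```

The gear lever of the smaller shifter is home in the −x/−y corner slot, the one with the headed pin, and the job is handed in at 21.9 s. I pushed only, with closed fingers: first across the channel to the −y track from the +y side, then along −x into the slot from the +x side.

**Last checks:**
- **Lever position:** With the arm clear, the knob measured x=−52.2 mm in both views, and y=−57.3 mm (top) and −58.5 mm (side). Home is about (−53,−59).
- **Fully home:** At the end of the push the tool stalled at 8 N, about three times the earlier friction force. I take this as the end wall and did not repeat the push to confirm it.
- **Other slots:** The top view shows the other five slots empty, and the lever went only along the cross channel and into the target slot.
- **Bystanders:** The bearing, jar and wrench show no changed pixels between the first and last side images, and the robot ended about 10 cm clear of everything.

**Disagreements:**
- The two cameras differed by about 3 mm in absolute position, so I measured against the screw heads in each view.
- The fingertips met the knob later than the finger sizes given suggested, so the tool had to go about 10 mm further than planned before it stalled.

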